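# Lock the gearbox filler cap

### The arm

A 7-joint arm with a two-finger parallel gripper is mounted at the origin on the work surface. World frame = base frame: x ahead of the robot, y to its left, z up, the work surface at z = 0. Lengths are in m, angles in rad, forces in N, time in s.
With the tool pointing down it reaches from about 0.4 to 0.875 m from the base axis. Payload 19.3 kg.
Tool frame: the origin (TCP) lies at the very end of the fingers, on their centre line; the grasp point (between the pads) lies 19 mm behind it; z points along the fingers, y is the line along which they close (so a half turn about z gives the same grasp; the last joint's range is limited). The gripper opens to 85 mm and grips with 20 to 120 N. Pads are 22 mm wide; open, the fingers measure 114 mm over their backs; the gripper's body (76 mm by 85 mm) begins 54 mm behind the grasp point. The pads swing forward as they close: fully open they stand 13 mm farther back than shut.
Start: joints at [1.117, 0.521, -0.036, 1.599, 0.021, 1.021, -0.113], TCP at [0.234, -0.58, 0.231] pointing down, gripper open.
Joint ranges: [-2.91, 2.91], [-0.3, 2.13], [-1.5, 1.42], [0.17, 2.43], [-1.26, 4.41], [0.16, 1.93], [-2.52, 2.52]. Speed limits (rad/s): [1.89, 1.89, 2.39, 2.39, 3.01, 3.01, 3.01].

### API

Orientations are given as a unit quaternion [x, y, z, w].
In Python, from plant import * gives the robot as it stands. The module is installed in compiled form; this text tells all that it offers. Calls block until the motion is done:
- goto(position, orientation): joint-space move of the TCP to a pose.
- move_straight(position, frame=None, max_speed=0.15): straight line of the TCP; frame=None keeps the orientation; max_speed is the mean speed in m/s.
- move_joints(angles): joint-space move.
- move_gripper(opening): finger opening in m; the grip force is fixed at half the most; returns when the fingers have stopped.
- dwell(seconds).
- inverse_kinematics(position, orientation): joint angles nearest the present ones, or None.
- get_obs(): the state.
- read_camera(name): name is "scene" or "top"; returns the picture (384x512x3 uint8, red, green, blue); there is no depth.
- camera_info(name): a dict with "vertical_fov" (degrees; the focal length in pixels is half the picture's height over the tangent of half this angle, whatever the lens; pixels are square), "cx", "cy" (the principal point, pixels), "k1" (the pictures are not rectified: a ray, as slopes to the right and down, at radius r is drawn at 1 + k1 r^2 times it, then the intrinsics apply), "origin" and "orientation" of the camera in the world. Camera axes: x right, y down, z forward; pixel columns grow to the right and rows downward; lengths in m; the calibration is good to about 2 mm. A picture is of the moment at which its call begins. camera_info takes no time and is no camera call.
A pose or a line that the arm cannot do raises IKError and nothing moves.
- hand_in(): hands the job in; it is judged then, once.
The state is a dict: "t": time; "joint_positions": joint angles; "joint_velocities": joint speeds; "effort": joint torques, N m; "ee_pos": TCP position; "tool_rot": TCP orientation; "wrist_force": force on the tool from outside, world axes, zero at the start; "moment": the same for the moment, N m; "grip_width": finger opening in m; "finger_force": force on a finger pad.
Only numpy, scipy, OpenCV 4.12 (cv2) and the standard library are available. Lean on these libraries where they do the work, as an engineer would, in place of code of your own. Each camera call takes 0.05 s, during which the arm holds its last target. There are 200 camera calls.

### The job

On the test rig the wing-grip filler cap of the ribbed aluminium gearbox sits unlocked in its bayonet neck. Press it down against its spring, twist it clockwise (seen from above) to the end of its arc, then let it rise into its notch so that it is locked, and let go of it. The look-alike cap on the smooth grey reservoir is already locked: leave it as it is.

Things in the scene. Friction and masses are not known exactly. Their poses are not given: they have to be found in the camera images.
- gear_wing (a point): Grip point of the cap on the gearbox (ribbed aluminium block, end flange, 180x130x90 mm). Cap: aluminium boss 48 mm across, its top 26 mm above the rim of a steel neck 76 mm across (rim 126 mm above the table); on it a black wing, an upright bar 46 long, 12 thick, 40 high. Point: on the cap's axis, 26 mm above the boss, 14 below the wing's top. x along the wing, y across it, z up.
- gear_press (a joint): Push of the gearbox cap, m: 0 fully up (start), 0.022 bottomed. Its spring gives about 4 N at the top, 15 N at the bottom. Two lugs on the boss, in line with the wing, stand in slots of the neck; the cap turns away from there only while pushed down 12 to 22 mm (aim for 17). Let go in the notch, it rises to about 0.006 and is locked.
- gear_turn (a joint): Turn of the gearbox cap, rad, growing clockwise seen from above. -0.07 to 0.07: lugs in the slots (start); 0.96 (55 degrees): middle of the notch, which it enters anywhere from about 0.8 to 1.12; 1.15: end stop. Friction about 0.03 N m.
- tank_wing_end (a point): End of the wing of the look-alike cap on the smooth grey reservoir (plain block 130x130x90 mm with an amber sight glass), 23 mm out from that cap's axis, about 172 mm above the table. x runs along that wing, away from its axis. Same cap and neck as the gearbox's, already locked; leave it alone.

How it is judged:
On the way, in this order (a step that is already met when the one before it is completed fails the run):
1. the gearbox cap is pushed down past the ledge, at least 11 mm (value of joint gear_press above 0.011 m), for 0.05 s.
2. the gearbox cap is twisted clockwise at least 0.72 rad (value of joint gear_turn above 0.72 rad), for 0.05 s.
At the end, for the whole second after the job is handed in: The gearbox cap is at rest in its notch: turned at least 0.72 rad clockwise from the slot and risen again to between 3 and 9 mm below its unlocked height (value of joint gear_turn above 0.72 rad and value of joint gear_press between 0.003 and 0.009 m and velocity of joint gear_turn between -0.1 and 0.1 rad/s and velocity of joint gear_press between -0.01 and 0.01 m/s); the robot touches nothing.
It fails at once if the reservoir's cap is pressed or turned (its wing end moves more than 10 mm) (distance of tank_wing_end from where it was at the start of the episode above 0.01 m).
It also fails if it takes over 35 s, if anything falls off the work surface, if the arm or the gripper's body presses on something with over 40 N, if the wrist force passes 120 N, or if a joint passes its speed limit or range.

## Working session

There is one attempt and no reset: what is moved stays moved. The work goes in short steps, each a Python script; the robot and the scene stay as the last script left them, time stands still between calls to the robot, and variables do not carry over. Pictures are saved under pics/ and viewed, at most 10 in all, crops included, and the job is handed in when it is done.

```bash
mkdir -p pics; python3 - <<'E'
from plant import *
import cv2
for n in("scene","top"):
    cv2.imwrite(f"pics/{n}0.png",read_camera(n)[:,:,::-1]); print(camera_info(n))
o=get_obs();print(o)
E
```

```text
{'vertical_fov': 43.258962891826805, 'cx': 259.0743598599972, 'cy': 190.68523252124217, 'k1': -0.005550950332563448, 'origin': array([ 1.14173436, -0.49743026,  0.65734694]), 'orientation': array([ 0.790902  ,  0.37258842, -0.19555196, -0.44430994])}
{'vertical_fov': 47.53576390787762, 'cx': 248.3981098766821, 'cy': 194.60497943899796, 'k1': -0.03512689737268881, 'origin': array([ 0.40430497, -0.00517755,  0.9194868 ]), 'orientation': array([-0.63976269,  0.7594863 , -0.08831765,  0.07800158])}
{'t': 0.1, 'joint_positions': array([ 1.11679037,  0.52193263, -0.03626103,  1.5999295 ,  0.02121121,
        1.02107957, -0.11276719]), 'joint_velocities': array([ 0.00076182, -0.00186761, -0.00010308, -0.00305812,  0.00022593,
       -0.00121555, -0.00041901]), 'effort': array([ 4.37049457e-03, -9.28495145e+01,  1.98428974e+00, -3.70529723e+01,
        1.82075438e-02,  5.32400198e-03,  2.31723163e-05]), 'ee_pos': array([ 0.2338582 , -0.57929497,  0.2308053 ]), 'tool_rot': array([ 9.81645835e-01,  1.90712406e-01, -1.44648861e-04, -4.60083854e-04]), 'wrist_force': array([0.29364579, 0.25180817, 0.19613439]), 'moment': array([ 0.02426652,  0.02199674, -0.06488702]), 'finger_force': 0.0, 'grip_width': 0.08530229512621504}
```

View pics/scene0.png

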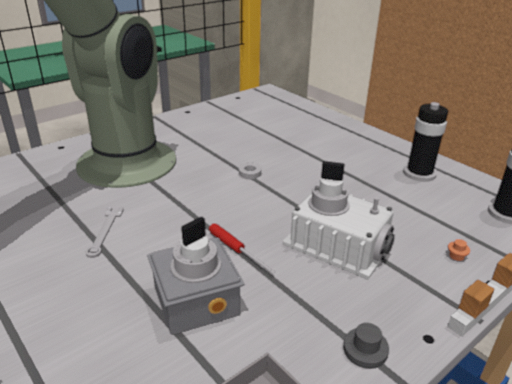

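View pics/top0.png

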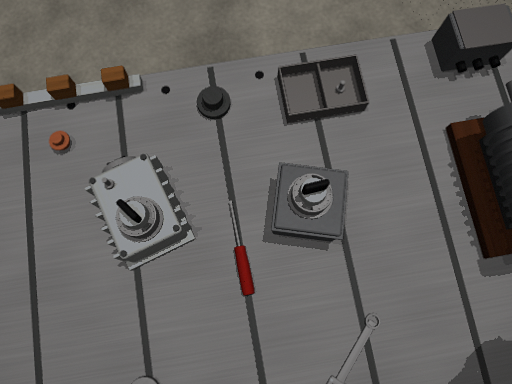

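The scene view shows the gearbox cap (ribbed block) with its wing at about (332,172) and the reservoir's at (194,231). In the top view they are at (130,211) and (315,186).

```bash
cat > h.py <<'E'
import numpy as np, cv2
from scipy.spatial.transform import Rotation as R
from plant import *
def ray(n,uv):
    c=camera_info(n); f=192/np.tan(np.radians(c["vertical_fov"]/2))
    d=(np.array(uv,float)-[c["cx"],c["cy"]])/f; s=d.copy()
    for _ in range(20): s=d/(1+c["k1"]*(s@s))
    return np.array(c["origin"]),R.from_quat(c["orientation"]).apply([*s,1])
def onz(n,uv,z):
    o,d=ray(n,uv); return o+d*(z-o[2])/d[2]
def proj(n,p):
    c=camera_info(n); f=192/np.tan(np.radians(c["vertical_fov"]/2))
    q=R.from_quat(c["orientation"]).inv().apply(np.array(p)-c["origin"]); s=q[:2]/q[2]
    return s*(1+c["k1"]*(s@s))*f+[c["cx"],c["cy"]]
E
python3 - <<'E'
from h import *
ims=[]
for n,(u,v) in(("top",(132,212)),("scene",(332,182))):
    im=cv2.imread(f"pics/{n}0.png"); m=(im.max(2)<40).astype(np.uint8)
    k,l,s,c=cv2.connectedComponentsWithStats(m)
    for i in range(1,k):
        if s[i,4]>40 and np.hypot(*(c[i]-[u,v]))<40:
            pts=np.argwhere(l==i)[:,::-1].astype(np.float32); r=cv2.minAreaRect(pts); print(n,s[i],c[i],r)
            for q in cv2.boxPoints(r): print(q,onz(n,q,.192).round(4))
            print("c",onz(n,c[i],.178).round(4))
    cr=im[v-40:v+40,u-40:u+40]; ims.append(cv2.resize(cr,None,fx=5,fy=5,interpolation=cv2.INTER_NEAREST))
cv2.imwrite("pics/crop.png",np.hstack(ims))
E
```

```text
top [117 199  25  24 213] [128.657277   210.76525822] ((128.75001525878906, 210.75003051757812), (30.405588150024414, 7.0710673332214355), 45.0)
[115.500015 202.50003 ] [0.6027 0.1964 0.192 ]
[120.500015 197.50003 ] [0.61  0.187 0.192]
[142.00002 219.00003] [0.5663 0.1545 0.192 ]
[137.00002 224.00003] [0.5592 0.1639 0.192 ]
c [0.5879 0.179  0.178 ]
top [131 208  28  30 119] [150.12605042 227.7394958 ] ((148.438232421875, 226.40911865234375), (13.240395545959473, 37.53665542602539), 41.76029968261719)
[130.99998 235.99997] [0.5405 0.1762 0.192 ]
[155.99998 207.99997] [0.5812 0.1287 0.192 ]
[165.87648 216.81827] [0.5632 0.1139 0.192 ]
[140.87648 244.81827] [0.5229 0.1614 0.192 ]
c [0.5518 0.1455 0.178 ]
scene [322 163  21  17 293] [332.17064846 171.07167235] ((332.18463134765625, 171.0230712890625), (19.96959114074707, 14.884167671203613), 7.125016689300537)
[321.35388 177.16922] [0.6146 0.1182 0.192 ]
[323.2 162.4] [0.5758 0.1644 0.192 ]
[343.01538 164.87692] [0.6076 0.1883 0.192 ]
[341.16925 179.64615] [0.6444 0.1412 0.192 ]
c [0.5953 0.1718 0.178 ]
```

View pics/crop.png

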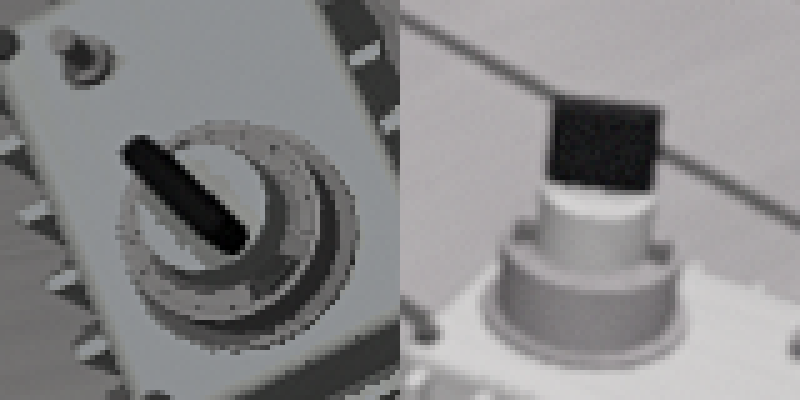

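```bash
cat > meas.py <<'E'
from h import *
def blob(n,im,uv,S=8):
    u,v=uv; x0,y0=u-25,v-25
    g=cv2.resize(im.max(2)[y0:y0+50,x0:x0+50],None,fx=S,fy=S,interpolation=cv2.INTER_CUBIC)
    k,l,s,c=cv2.connectedComponentsWithStats((g<60).astype(np.uint8))
    i=l[25*S,25*S]; cs=cv2.findContours((l==i).astype(np.uint8),0,cv2.CHAIN_APPROX_NONE)[0]
    f=lambda p:(np.array(p)+.5)/S-.5+[x0,y0]
    return f(c[i]),f(max(cs,key=len)[:,0]),i
def tri(a,b):
    (o1,d1),(o2,d2)=ray("top",a),ray("scene",b)
    s=np.linalg.lstsq(np.c_[d1,-d2],o2-o1,rcond=None)[0]; p,q=o1+s[0]*d1,o2+s[1]*d2
    return (p+q)/2,np.linalg.norm(p-q)
def wing(top,scene,ut,us):
    a,ct,i=blob("top",top,ut); b,_,j=blob("scene",scene,us); assert i and j
    P,gap=tri(a,b)
    w=np.array([onz("top",q,.172)[:2] for q in ct],np.float32)
    bx=cv2.boxPoints(cv2.minAreaRect(w)); e=sorted([bx[1]-bx[0],bx[2]-bx[1]],key=np.linalg.norm)
    return P,gap,np.arctan2(e[1][1],e[1][0]),[np.linalg.norm(x) for x in e],a,b
E
python3 - <<'E'
from meas import *
t,s=cv2.imread("pics/top0.png"),cv2.imread("pics/scene0.png")
for ut,us in(((129,211),(332,171)),((315,187),(194,231))):
    P,gap,y,e,a,b=wing(t,s,ut,us); print(P.round(4),gap,np.degrees(y),e,a,b,onz("top",a,.172),onz("scene",b,.172))
    for r in np.radians([0]): print(proj("top",P),proj("scene",P))
    if ut[0]==129:
      y=y%np.pi
      for k in (0,1,-1):
        # tool x along wing
        q=(R.from_euler("z",y+k*np.pi)*R.from_euler("x",np.pi)).as_quat()
        print(k,inverse_kinematics([*P[:2],.159],q),inverse_kinematics([*P[:2],.142],(R.from_euler("z",-.96)*R.from_quat(q)).as_quat()))
E
```

```text
[0.589  0.18   0.1734] 0.0003746658093713095 36.3563 [np.float32(0.013883338), np.float32(0.056661207)] [128.62946177 210.72525345] [332.25588332 170.60898755] [0.58945002 0.18049569 0.172     ] [0.58728152 0.18177602 0.172     ]
[128.72279693 210.78153556] [332.34537385 170.58380686]
0 [-0.02771418  0.63855386 -0.54562137  1.67135159  0.39222074  0.94279867
 -1.65595942] [-0.22545616  0.61777106 -0.24625385  1.69485329  0.18869174  0.85224168
 -2.44887054]
1 [ 0.34651082  0.93797407 -1.27799561  1.65194164  0.93431195  1.28708891
  1.09041208] [ 0.1302245   0.73292235 -0.80753198  1.67485028  0.61036198  1.00368971
  0.35565554]
-1 [ 0.34651082  0.93797407 -1.27799561  1.65194164  0.93431195  1.28708891
  1.09041191] [ 0.13022448  0.73292234 -0.80753195  1.67485028  0.61036196  1.00368969
  0.35565538]
[ 0.5727 -0.1474  0.1638] 0.0006269152635453544 -31.031792 [np.float32(0.04700515), np.float32(0.06416574)] [313.05088331 189.98956884] [193.28306762 230.66000612] [ 0.57105926 -0.14562909  0.172     ] [ 0.58205593 -0.15354067  0.172     ]
[313.21497218 190.05517105] [193.46969589 230.65474608]
```

Triangulated gearbox wing centre is (0.589, 0.180, 0.173). The expected height is 0.172 and the wing widths agree; yaw is 36.4°. Next I move above it.

```bash
python3 - <<'E'
from h import *
o=get_obs(); p=o["ee_pos"]
move_straight([p[0],p[1],.36],max_speed=.2)
y=np.radians(36.36+180)
q0=(R.from_euler("z",y)*R.from_euler("x",np.pi)).as_quat()
qm=(R.from_euler("z",-.5)*R.from_quat(q0)).as_quat()
goto([.589,.180,.36],qm); print(get_obs()["joint_positions"].round(3))
goto([.589,.180,.27],q0); o=get_obs();print(o["t"],o["joint_positions"].round(3),o["ee_pos"],o["wrist_force"])
for d in(-.1,.1): print(d,(inverse_kinematics(o["ee_pos"],(R.from_euler("z",d)*R.from_quat(o["tool_rot"])).as_quat())-o["joint_positions"]).round(3))
print(inverse_kinematics([.589,.18,.142],q0))
for n in("scene","top"): cv2.imwrite(f"pics/{n}1.png",read_camera(n)[:,:,::-1])
E
python3 -c "
import cv2,numpy as np
a,b=cv2.imread('pics/scene1.png'),cv2.imread('pics/top1.png')
cv2.imwrite('pics/c1.png',np.hstack([cv2.resize(a[60:260,230:430],(400,400)),cv2.resize(b[110:310,40:240],(400,400))]))"
```

```text
[ 0.222  0.556 -0.986  1.416  0.462  1.414  0.939]
4.3083 [ 0.263  0.666 -1.058  1.543  0.595  1.286  1.325] [0.58931861 0.17979887 0.27063651] [0.81866242 0.75731457 0.14979626]
-0.1 [-0.011 -0.01   0.023  0.001 -0.015 -0.009 -0.088]
0.1 [ 0.01   0.009 -0.022 -0.001  0.015  0.009  0.089]
[ 0.21529717  0.79540873 -0.96622832  1.67033351  0.73027851  1.07756037
  1.22774255]
```

View pics/c1.png

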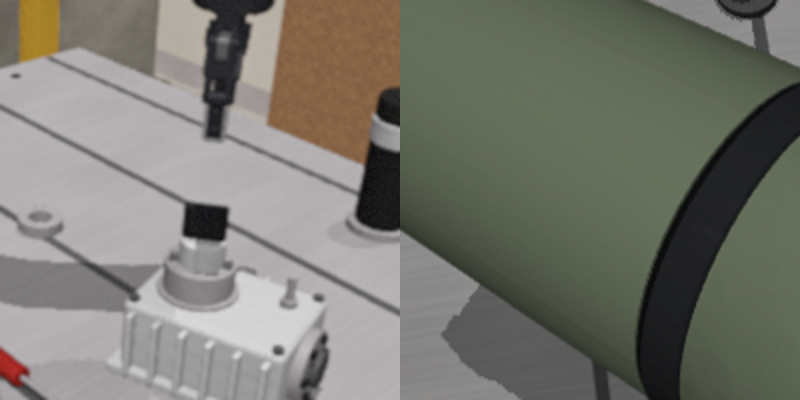

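The scene crop shows the open gripper above the wing, edge-on and in line with it. The arm covers the top view. Descend, grip and press.

```bash
python3 - <<'E'
from h import *
def st(s):
    o=get_obs();print(s,round(o["t"],2),o["ee_pos"].round(4),o["wrist_force"].round(1),o["moment"].round(2),round(o["grip_width"],4),round(o["finger_force"],1));return o
move_straight([.589,.180,.161],max_speed=.08); st("down")
move_gripper(0.0); o=st("grip")
if .008<o["grip_width"]<.016:
    for z in(.152,.144): move_straight([.589,.180,z],max_speed=.03); st("press")
    dwell(.2); st("held")
cv2.imwrite("pics/s2.png",cv2.resize(read_camera("scene")[60:260,230:430,::-1],(500,500)))
E
```

```text
down 5.92 [0.5892 0.1801 0.1615] [ 0.7  0.3 -0.6] [-0.03  0.01  0.01] 0.0854 0.0
grip 6.59 [0.5888 0.1805 0.1612] [-1.9  2.   3.4] [0.58 0.71 0.  ] 0.011 61.1
press 7.04 [0.5889 0.1805 0.1521] [-3.2  2.9  8.5] [0.6  0.99 0.01] 0.0109 61.8
press 7.46 [0.589  0.1805 0.1444] [-4.6  1.6 11.2] [ 0.41  1.21 -0.  ] 0.0112 62.4
held 7.66 [0.5889 0.1805 0.1445] [-3.9  1.7 11.2] [ 0.47  1.23 -0.01] 0.0109 62.4
```

View pics/s2.png

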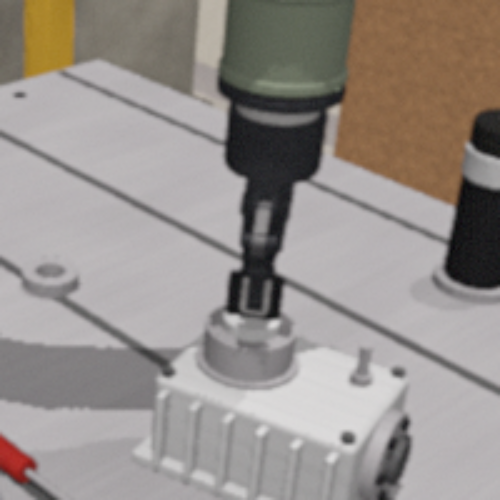

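Wing gripped, cap sunk nearly to the neck's rim. Spring force of 11–12 N fits a push of about 16 mm. Turn now.

```bash
python3 - <<'E'
from h import *
def st(s):
    o=get_obs();print(s,round(o["t"],2),o["ee_pos"].round(4),o["wrist_force"].round(1),o["moment"].round(2),round(o["grip_width"],4),"yaw",R.from_quat(o["tool_rot"]).as_matrix()[:2,0].round(3));return o
move_straight([.589,.1805,.1435],max_speed=.03); o=st("press")
q=np.array(o["joint_positions"])
for d in(.24,.48,.72,.96):
    a=q.copy(); a[6]-=d; move_joints(a); o=st(d)
    if abs(o["moment"][2])>2.5: break
cv2.imwrite("pics/s3.png",cv2.resize(read_camera("scene")[60:260,230:430,::-1],(500,500)))
E
```

```text
press 7.96 [0.589  0.1807 0.1439] [-4.1  0.1 11.5] [0.1  1.33 0.  ] 0.011 yaw [-0.805 -0.593]
0.24 8.31 [0.589  0.1805 0.1443] [-3.6  0.3 11.6] [-0.25  1.17 -0.02] 0.0107 yaw [-0.923 -0.384]
0.48 8.66 [0.589  0.1803 0.1442] [-4.  -1.5 12.3] [-0.54  1.2  -0.06] 0.0113 yaw [-0.988 -0.153]
0.72 9.01 [0.589  0.1801 0.1442] [-4.3 -2.6 11.4] [-0.73  1.25 -0.04] 0.0112 yaw [-0.996  0.086]
0.96 9.36 [0.5889 0.18   0.1441] [-5.2 -2.8 12. ] [-0.88  1.43 -0.03] 0.0113 yaw [-0.947  0.321]
```

View pics/s3.png

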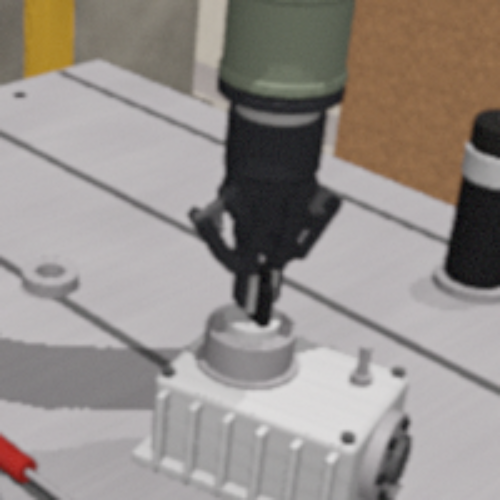

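The cap turned with the gripper by 55.1° against a small moment. Now let it rise to about 6 mm, release and retreat.

```bash
python3 - <<'E'
from h import *
def st(s):
    o=get_obs();print(s,round(o["t"],2),o["ee_pos"].round(4),o["wrist_force"].round(1),o["moment"].round(2),round(o["grip_width"],4));return o
p=get_obs()["ee_pos"]
for z in (.150,.154,.1555): move_straight([p[0],p[1],z],max_speed=.03); st(z)
move_gripper(.085); st("open"); 
move_straight([p[0],p[1],.27],max_speed=.1); st("up")
a=np.array(get_obs()["joint_positions"]); s=read_camera("scene")
goto([.35,-.3,.42],get_obs()["tool_rot"]); st("away")
t=read_camera("top"); s=read_camera("scene")
cv2.imwrite("pics/top4.png",t[:,:,::-1]);cv2.imwrite("pics/scene4.png",s[:,:,::-1])
cv2.imwrite("pics/c4.png",np.hstack([cv2.resize(s[100:220,270:390,::-1],(400,400)),cv2.resize(t[160:260,90:190,::-1],(400,400))]))
E
```

```text
0.15 9.77 [0.5889 0.1797 0.1503] [-3.2 -2.2  7.7] [-0.23  1.15 -0.01] 0.0113
0.154 10.05 [0.5889 0.1797 0.1541] [-2.7 -0.6  6. ] [-0.14  1.03 -0.03] 0.011
0.1555 10.3 [0.5887 0.1797 0.1552] [-3.5 -0.3  1. ] [-0.22  0.84 -0.04] 0.0112
open 11.01 [0.589  0.18   0.1555] [ 0.5 -0.6  0.1] [ 0.03  0.03 -0.04] 0.0851
up 12.3 [0.5888 0.1798 0.2694] [ 0.5  0.4 -0.1] [ 0.01 -0.02  0.03] 0.0849
away 14.41 [ 0.3504 -0.2995  0.42  ] [-0.5  0.6 -0. ] [0.03 0.03 0.02] 0.0849
```

View pics/c4.png

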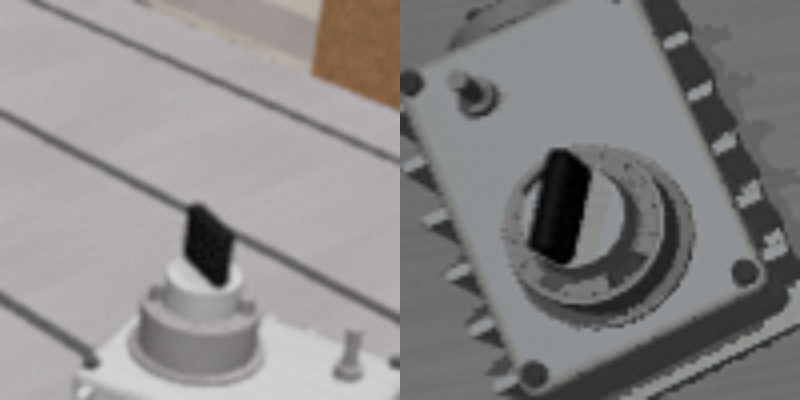

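The wing is turned about 55° and freed. At 0.155 the upward force dropped from 6 N to 1 N, which is the notch stop. A quick height check comes before handing in.

```bash
python3 - <<'E'
from meas import *
P,gap,y,e,*_=wing(cv2.imread("pics/top4.png"),cv2.imread("pics/scene4.png"),(129,211),(332,174))
print(P,gap,np.degrees(y)%180,e)
if .162<P[2]<.1715 and gap<.003: print(hand_in())
E
```

```text
[0.58926348 0.18004084 0.16765057] 0.0005535348271229147 162.42738 [np.float32(0.02838538), np.float32(0.051019274)]
the job is handed in; nothing more can be done
None
```

The gearbox cap is pressed, turned 55° clockwise, risen about 6 mm below its start height into the notch and released; the reservoir cap was not touched and the job is handed in, with no verdict returned.

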